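Key the swivel disc onto a monitor foot

TASK

On the bench lies a monitor foot whose round swivel disc is still riding high on its spindle. With a fingertip, push the disc round by its upright lugs until the notch in its rim stands over the foot's key, then press the disc down fully home so that the key fills the notch. Do not squeeze the lugs or lift the disc, and leave everything else on the bench where it is.

Things in the scene. Friction and masses are not known exactly. Their poses are not given: they have to be found in the camera images.
- foot: The monitor foot: dark steel plate 240 x 200 x 12 mm on 2 mm pads, fixed to the bench. Origin at the centre of its underside, on the bench, directly below the spindle; x (240 mm side) points from the spindle to the key, z up. Its top face is 14 mm above the bench.
- key (a point): Top of the key, 48 mm from the spindle axis along the foot's +x, 22 mm above the bench. The key is a steel rib with a rounded back, 9 mm wide and 8 mm high above the plate, lying radially from 40 to 70 mm from the axis, so it sticks out 15 mm past the disc's rim.
- notch (a point): Middle of the notch in the disc, on the disc's top face, 48 mm from the spindle axis. The notch is a parallel-sided slot 16 mm wide cut into the rim from 55 mm in to 38 mm radius. This frame turns with the disc: its x points from the axis out through the notch, z up.
- hub (a point): Centre of the flat raised pad (40 mm across, 4 mm above the disc's top face) on the spindle axis: the place to press. The grey metal disc is 110 mm across and 8 mm thick and cannot tilt. While raised, this point is 35 mm above the bench; seated, 27 mm (the disc's top face is then 23 mm up, about level with the top of the key).
- sleeve (a joint): Height of the disc on its spindle, in m: 0 as it rides high at the start, growing as it is pressed, 0.008 fully home at a firm stop. It slides with about 5 N of friction, so it does not drop by itself; pressing takes 6 to 12 N. Unless the notch is within about 3.5 mm of the key, the disc lands on the key after 1 mm.
- disc (a joint): Angle of the disc on the foot, rad, anticlockwise from above positive, 0 (or any whole turn) when the notch stands over the key. It turns either way, more than a full turn, against light friction (0.05 N m) and stays where it is left.
- lug_a: One of two upright round lugs on the disc, in slippery smooth grey plastic, 12 mm diameter, 20 mm tall, 42 mm from the axis, a quarter turn anticlockwise (seen from above) from the notch. Origin at the centre of its foot, on the disc's top face (31 mm above the bench while raised). It breaks off at about 30 N; pushing the disc round takes about 1.5 N.
- lug_b: The other lug, the same, a quarter turn clockwise from the notch.
- thumbscrew: Bystander: a loose thumbscrew standing on a corner of the foot plate, black head 18 mm across down, 26 mm tall. Origin at its underside.
- tape: Bystander: roll of tape lying flat, 90 mm across, 24 mm high. Origin at the centre of its underside.
- carton: Bystander: small closed carton 100 x 70 x 45 mm. Origin at the centre of its underside.
- mouse: Bystander: black computer mouse 105 x 58 x 32 mm. Origin at the centre of its underside.
- driver: Bystander: screwdriver lying on the bench, 200 mm long along its x.
- adapter: Bystander: black power adapter brick 115 x 50 x 32 mm. Origin at the centre of its underside.
- cup: Bystander: white mug 80 mm across, 85 mm tall, standing. Origin at the centre of its underside.

How it is judged:
On the way, in this order (a step that is already met when the one before it is completed fails the run):
1. the notch has been turned over the key (horizontal distance between notch and key below 0.007 m), for 0.05 s.
2. the disc is pressed fully home (z of hub in the frame of foot below 0.0285 m), for 0.2 s.
At the end, for the whole second after the job is handed in: The notch stands over the key (within 6 mm at the rim) and the disc is down to within 1.5 mm of its stop, at rest; every bystander is within 30 mm (the thumbscrew 20 mm) of where it was (horizontal distance between notch and key below 0.006 m and z of hub in the frame of foot below 0.0285 m and angular speed of lug_a below 0.05 rad/s and distance of thumbscrew from where it was at the start of the episode below 0.02 m and distance of each of tape, carton, mouse, driver, adapter, cup from where it was at the start of the episode below 0.03 m); the robot touches nothing.
It fails at once if the disc is lifted more than 4 mm above where it started (z of hub in the frame of foot above 0.039 m).
It fails at once if a lug is squeezed or shoved with more than 30 N (contact force between the fingers and lug_a above 30 N or contact force between the fingers and lug_b above 30 N).
It fails at once if any bystander is moved or lifted by more than 30 mm (the thumbscrew 20 mm) (distance of thumbscrew from where it was at the start of the episode above 0.02 m or distance of any of tape, carton, mouse, driver, adapter, cup from where it was at the start of the episode above 0.03 m).
It also fails if it takes over 54 s, if anything falls off the work surface, if the arm or the gripper's body presses on something with over 40 N, if the wrist force passes 120 N, or if a joint passes its speed limit or range.

ROBOT

A 6-joint arm with a two-finger parallel gripper is mounted at the origin on the work surface. World frame = base frame: x ahead of the robot, y to its left, z up, the work surface at z = 0. Lengths are in m, angles in rad, forces in N, time in s.
With the tool pointing down it reaches from about 0.35 to 0.975 m from the base axis. Payload 4.9 kg.
Tool frame: the origin (TCP) lies midway between the tips of the shut fingers; the grasp point (between the pads) lies 19 mm behind it; z points along the fingers, y is the line along which they close (so a half turn about z gives the same grasp; the last joint's range is limited). The gripper opens to 85 mm and grips with 20 to 120 N. Pads are 22 mm wide; open, the fingers measure 114 mm over their backs; the gripper's body (76 mm by 85 mm) begins 54 mm behind the grasp point. The pads swing forward as they close: fully open they stand 13 mm farther back than shut.
Start: joints at [-1.344, 0.053, 1.613, -0, 1.476, -0.119], TCP at [0.212, -0.588, 0.231] pointing down, gripper open.
Joint ranges: [-3.01, 3.01], [-1.01, 2.22], [0.06, 2.58], [-1.02, 4.17], [0.09, 2.62], [-3.14, 3.14]. Speed limits (rad/s): [2.57, 2.57, 3.14, 3.14, 3.14, 3.14].

INTERFACE

Orientations are given as a unit quaternion [w, x, y, z].
In Python, from plant import state, grab_frame, camera_info, job_done, spot_in, masks_of, pinpoint gives the robot as it stands.
- The arm moves only by the shell command python3 -m handwheel 'ROWS' [OPENING]. ROWS is JSON, a list that holds one entry, the list of rows, each a list of 6 numbers: the shift along the world's x, y, z in m, then the turn, a rotation vector about the world's x, y, z in degrees. In form: [[[tx, ty, tz, ax, ay, az], ...]]. A call has 1 to 20 rows; each row shifts and turns the commanded pose from where the row before left it; what a row does not reach is not made up. A row lasts 1/12 s, in which the tool goes at most 41.7 mm and 7.16 degrees, less where a joint would pass 70% of its speed; a pose out of reach is approached as far as the arm can. A call is refused whole if a number of a shift passes 0.0417 or a number of a turn 7.16, either way. A call with a gripper value outside its range is refused whole. OPENING is the opening, from 0 (shut) to 1 (fully open), set as the call begins (- or left out, the last holds). The fingers move at their own pace and stop on an object; the grip force is fixed at half the most. Time passes only in rows, so rows that do not move let the fingers close. It gives the time, the measured TCP pose, the force, the opening and the grip force at its end, in the units of the state.
- state(): the state, without advancing time (a new reading comes with each control period).
- grab_frame(name): name is "scene" or "top" or "wrist"; returns (picture, depth): 420x560x3 uint8, blue, green, red; 420x560 float32, m along the optical axis (not along the pixel's ray), 0 where there is no reading.
- camera_info(name): a dict with "fx", "fy", "cx", "cy" (pixels), "T" (4x4, takes a point from camera to world coordinates). Camera axes: x right, y up, looking along -z (the intrinsics and any distortion apply to the point x, -y, -z); pixel columns grow to the right and rows downward; lengths in m; the calibration is good to about 2 mm. A picture is of the moment at which its call begins: read the wrist's pose just before it. camera_info takes no time and is no camera call; for the wrist camera it gives the pose at the moment of the call.
- job_done(): hands the job in; it is judged then, once.
Trained networks look in the newest picture that a camera, given by its name, has taken for a name from the list of things; names that differ only in an ending like _2 or _b are one class to them, and where a whole thing is asked for, a point or a joint stands for the part that bears it (a point fixed in the world has none). Each returns a list of dicts, best first, with "conf" (0 to 1); they miss things now and then, are a little off and sometimes report something else, mostly with a low value. They report only what shows in the picture. A call takes as long as a camera call.
- spot_in(camera, thing): "box" ([left, top, width, height] in pixels, round what is visible of it).
- masks_of(camera, thing): "region" (420x560 bool, what is visible of it) and "box" ([left, top, width, height] in pixels, round what is visible of it).
- pinpoint(camera, thing): "position" ([column, row] in pixels: a listed point, or the origin of a listed thing).
The state is a dict: "time": time; "joint_pos": joint angles; "joint_vel": joint speeds; "joint_efforts": joint torques, N m; "tool_pos": TCP position; "tool_rot": TCP orientation; "contact_force": force on the tool from outside, world axes, zero at the start; "ft_torque": the same for the moment, N m; "gripper_width": opening from 0.0 (shut) to 1.0 (fully open); "grasp_force": force on a finger pad.
Only numpy, scipy, OpenCV 4.12 (cv2) and the standard library are available. Lean on these libraries where they do the work, as an engineer would, in place of code of your own. Each camera call takes 0.05 s, during which the arm holds its last target. There are 200 camera calls.

## Working session

There is one attempt and no reset: what is moved stays moved. The work goes in short steps, Python scripts to look and compute and a shell command to move; the robot and the scene stay as the last step left them, time stands still between calls to the robot, and variables do not carry over. Pictures are saved under pics/ and viewed, at most 10 in all, crops included, and the job is handed in when it is done.

```bash
mkdir -p pics; cat > h.py <<'E'
import numpy as np, cv2
from plant import *
def px2w(cam,uv,z=None,depth=None,info=None):
    c=info or camera_info(cam); T=np.array(c["T"]); u,v=uv
    d=np.array([(u-c["cx"])/c["fx"],-(v-c["cy"])/c["fy"],-1.])
    o=T[:3,3]; w=T[:3,:3]@d
    s=depth if z is None else (z-o[2])/w[2]
    return o+s*w
E
python3 - <<'E'
from h import *
for cam in ["top","scene"]:
    im,d=grab_frame(cam); cv2.imwrite(f"pics/{cam}0.png",im)
    print(cam,{k:v for k,v in camera_info(cam).items() if k!="T"})
    for n,z in [("foot",0),("key",.022),("notch",.031),("hub",.035),("lug_a",.031),("thumbscrew",.014)]:
        for r in pinpoint(cam,n)[:3]:
            u=r["position"]; print(n,round(r["conf"],2),np.round(u,1),px2w(cam,u,z).round(4))
E
```

```text
top {'fx': 463.74263853403573, 'fy': 463.74263853403573, 'cx': 280.21989651130167, 'cy': 214.02777584064955}
foot 0.94 [292.3 207. ] [0.563  0.0132 0.    ]
notch 0.81 [277.4 211.3] [0.5454 0.0543 0.031 ]
notch 0.51 [286.4 186.3] [0.6148 0.0313 0.031 ]
hub 0.75 [295.6 205.6] [0.5614 0.0055 0.035 ]
hub 0.45 [278.6 211.4] [0.5446 0.0511 0.035 ]
thumbscrew 0.57 [256.9 228.2] [0.5001 0.1092 0.014 ]
scene {'fx': 421.79570927767367, 'fy': 421.79570927767367, 'cx': 279.32647636405176, 'cy': 206.14275117690482}
foot 0.8 [282.3 248.4] [0.5731 0.0086 0.    ]
foot 0.56 [278.7 215.2] [0.5209 0.0836 0.    ]
foot 0.37 [299.  239.6] [0.5944 0.047  0.    ]
key 0.7 [296.7 251. ] [0.6101 0.0064 0.022 ]
notch 0.9 [283.3 219.3] [0.5472 0.0594 0.031 ]
notch 0.56 [282.3 247.2] [ 0.5813 -0.0052  0.031 ]
hub 0.96 [285.  234.8] [0.5721 0.0229 0.035 ]
lug_a 0.45 [261.3 234.9] [ 5.259e-01 -3.000e-04  3.100e-02]
lug_a 0.4 [298.6 236.1] [0.5982 0.0366 0.031 ]
thumbscrew 0.55 [276.8 195.8] [0.4938 0.1223 0.014 ]
```

```bash
python3 - <<'E'
import cv2,numpy as np
a=cv2.imread("pics/top0.png")[130:290,190:390]; b=cv2.imread("pics/scene0.png")[150:310,180:380]
cv2.imwrite("pics/c0.png",np.vstack([cv2.resize(x,(750,600))[:,:][::2,::2] if 0 else cv2.resize(x,(375,300),interpolation=cv2.INTER_CUBIC) for x in (a,b)]))
E
```

```text
(no output)
```

View pics/c0.png

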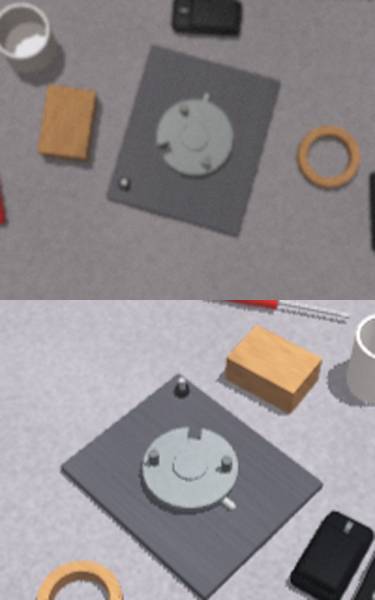

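View pics/top0.png

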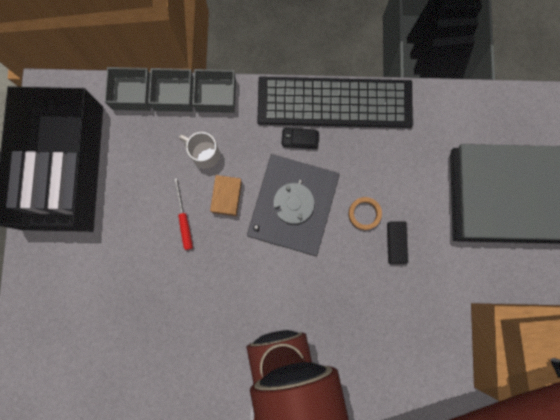

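The foot plate is around pixel (294,204) in the top view. The notch is at about (277,208), the key at (300,182), and the lugs at (288,189) and (300,217). So the notch sits about 120° anticlockwise from the key, and I need to turn the disc clockwise by pushing lug_b, the one at about 17° world. I'll move over it now.

```bash
python3 -m handwheel '[[[0.018,0.033,0,0,0,0],[0.018,0.033,0,0,0,0],[0.018,0.033,0,0,0,0],[0.018,0.033,0,0,0,0],[0.018,0.033,0,0,0,0],[0.018,0.033,0,0,0,0],[0.018,0.033,0,0,0,0],[0.018,0.033,0,0,0,0],[0.018,0.033,0,0,0,0],[0.018,0.033,0,0,0,0],[0.018,0.033,0,0,0,0],[0.018,0.033,0,0,0,0],[0.018,0.033,0,0,0,0],[0.018,0.033,0,0,0,0],[0.018,0.033,0,0,0,0],[0.018,0.033,0,0,0,0],[0.018,0.033,0,0,0,0],[0.018,0.033,0,0,0,0],[0,0,0,0,0,0],[0,0,0,0,0,0]]]' 0
cat > look.py <<'E'
from h import *
import sys
from scipy.spatial.transform import Rotation as R
s=state(); q=s["tool_rot"]; M=R.from_quat([q[1],q[2],q[3],q[0]]).as_matrix()
print(round(s["time"],2),"tcp",np.round(s["tool_pos"],4),"toolx",M[:,0].round(3),"tooly",M[:,1].round(3),"z",M[:,2].round(3),"j",np.round(s["joint_pos"],2))
cam=sys.argv[1]; dz=float(sys.argv[3]) if len(sys.argv)>3 else 0
info=camera_info(cam); T=np.array(info["T"]); print("cam",T[:3,3].round(3),"look",(-T[:3,2]).round(2))
im,d=grab_frame(cam); cv2.imwrite(sys.argv[2],im)
for n,z in [("foot",0),("key",.022),("notch",.031-dz),("hub",.035-dz),("lug_a",.031-dz)]:
    for r in pinpoint(cam,n)[:3]:
        u=r["position"]; print(n,round(r["conf"],2),np.round(u,1),px2w(cam,u,z,info=info).round(4))
E
python3 look.py wrist pics/w1.png
```

```text
time: 2.37
tool_pos: [0.5362, 0.0075, 0.2312]
tool_rot: [0.0, 0.985, 0.174, -0.0]
contact_force: [-0.2, -0.4, -0.8]
gripper_width: -0.003
grasp_force: 0.0
2.37 tcp [0.5362 0.0075 0.2312] toolx [ 0.94   0.342 -0.001] tooly [ 0.342 -0.94   0.   ] z [-0. -0. -1.] j [-0.12 -0.16  1.82 -0.    1.48  1.1 ]
cam [0.604 0.031 0.373] look [-0.27 -0.1  -0.96]
foot 0.79 [282.1 155.8] [0.5676 0.0096 0.    ]
key 0.95 [308.7 123.7] [ 0.6139 -0.005   0.022 ]
notch 0.56 [239.4 160.9] [0.5485 0.0553 0.031 ]
hub 0.75 [279.7 157.7] [0.5681 0.0134 0.035 ]
hub 0.58 [133.9  85.5] [0.5864 0.184  0.035 ]
lug_a 0.62 [280.  122.2] [0.6043 0.0263 0.031 ]
lug_a 0.46 [282.2 193.5] [ 0.5293 -0.0041  0.031 ]
```

View pics/w1.png

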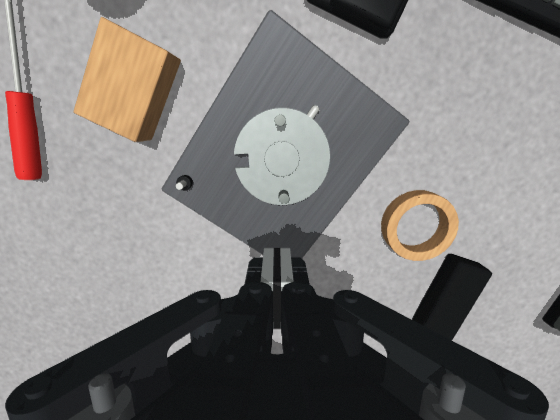

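The wrist view shows the notch at (241,160), the key at (313,112), the lugs at (280,122) and (283,195), and the hub at (282,158). That puts the hub near (0.567, 0.011), lug_b at about 22° and the key at about −18°, so the turn is roughly 130° clockwise. I'll flip the tool half a turn for wrist range and descend beside lug_b on its anticlockwise side.

```bash
python3 -m handwheel '[[[0.003,0.002,-0.005,0,0,7],[0.003,0.002,-0.005,0,0,7],[0.003,0.002,-0.005,0,0,7],[0.003,0.002,-0.005,0,0,7],[0.003,0.002,-0.005,0,0,7],[0.003,0.002,-0.005,0,0,7],[0.003,0.002,-0.005,0,0,7],[0.003,0.002,-0.005,0,0,7],[0.003,0.002,-0.005,0,0,7],[0.003,0.002,-0.005,0,0,7],[0.003,0.002,-0.005,0,0,7],[0.003,0.002,-0.005,0,0,7],[0.003,0.002,-0.005,0,0,7],[0.003,0.002,-0.005,0,0,7],[0.003,0.002,-0.005,0,0,7],[0.003,0.002,-0.005,0,0,7],[0.003,0.002,-0.005,0,0,7],[0.003,0.002,-0.005,0,0,7],[0.003,0.002,-0.005,0,0,7],[0.003,0.002,-0.005,0,0,7]]]' 0
python3 -m handwheel '[[[0,0.001,-0.005,0,0,7],[0,0,-0.005,0,0,7],[0,0,-0.005,0,0,7],[0,0,-0.005,0,0,7],[0,0,-0.005,0,0,7],[0,0,-0.005,0,0,7],[0,0,0,0,0,0],[0,0,0,0,0,0],[0,0,0,0,0,0]]]'
python3 look.py wrist pics/w2.png
```

```text
time: 4.33
tool_pos: [0.5959, 0.045, 0.1312]
tool_rot: [0.0, 0.173, 0.985, -0.0]
contact_force: [0.7, 0.0, 0.7]
gripper_width: -0.002
grasp_force: 0.0
time: 5.08
tool_pos: [0.596, 0.0464, 0.1017]
tool_rot: [0.0, -0.188, 0.982, -0.0]
contact_force: [0.5, -0.2, -0.5]
gripper_width: 0.002
grasp_force: 0.0
5.08 tcp [0.596  0.0464 0.1017] toolx [-0.93  -0.368 -0.001] tooly [-0.368  0.93  -0.   ] z [ 0.001 -0.    -1.   ] j [-0.05  0.1   1.79  0.    1.25 -1.99]
cam [0.529 0.019 0.244] look [ 0.26  0.1  -0.96]
foot 0.87 [250.7 165.5] [0.5689 0.011  0.    ]
notch 0.67 [316.9 166. ] [0.5467 0.0561 0.031 ]
hub 0.65 [249.8 171. ] [0.567  0.0129 0.035 ]
hub 0.63 [318.7 166.5] [0.5462 0.0567 0.035 ]
lug_a 0.85 [245.3 108.5] [ 0.5289 -0.0047  0.031 ]
lug_a 0.79 [248.9 225.2] [0.6067 0.0263 0.031 ]
```

View pics/w2.png

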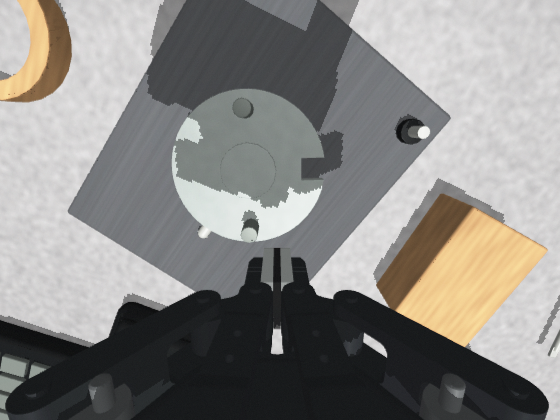

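The midpoint of the lugs confirms the hub at (0.5675, 0.011). The fingertip is about 22 mm clear of lug_b (250,228). Next: descend, and work out the arc rows.

```bash
python3 -m handwheel '[[[0,0,-0.01,0,0,0],[0,0,-0.01,0,0,0],[0,0,-0.01,0,0,0],[0,0,-0.01,0,0,0],[0,0,-0.01,0,0,0],[0,0,-0.007,0,0,0],[0,0,-0.005,0,0,0],[0,0,0,0,0,0],[0,0,0,0,0,0]]]'
cat > arc.py <<'E'
import sys; from h import *
H=np.array([.5675,.011]); step=float(sys.argv[1]); n=int(sys.argv[2]); r1=float(sys.argv[3])
p=np.array(state()["tool_pos"][:2])-H; a=np.degrees(np.arctan2(p[1],p[0])); r=np.hypot(*p); print("r,ang",r.round(4),a.round(1))
k=np.arange(n+1); rr=r+(r1-r)*np.minimum(k/4,1); th=np.radians(a+step*k)
P=np.c_[rr*np.cos(th),rr*np.sin(th)].round(4); print("["+",".join("[%g,%g,0,0,0,%g]"%(*d,step) for d in np.diff(P,axis=0).round(4))+"]")
E
python3 arc.py -4.5 20 .0445
```

```text
time: 6.13
tool_pos: [0.5958, 0.047, 0.039]
tool_rot: [-0.0, -0.189, 0.982, 0.0]
contact_force: [0.2, 0.1, 0.6]
gripper_width: 0.003
grasp_force: 0.0
r,ang 0.0458 51.9
[[0.0025,-0.0026,0,0,0,-4.5],[0.0023,-0.0027,0,0,0,-4.5],[0.002,-0.0029,0,0,0,-4.5],[0.0019,-0.003,0,0,0,-4.5],[0.0018,-0.003,0,0,0,-4.5],[0.0016,-0.0031,0,0,0,-4.5],[0.0013,-0.0032,0,0,0,-4.5],[0.0011,-0.0033,0,0,0,-4.5],[0.0008,-0.0034,0,0,0,-4.5],[0.0006,-0.0035,0,0,0,-4.5],[0.0003,-0.0035,0,0,0,-4.5],[0,-0.0035,0,0,0,-4.5],[-0.0003,-0.0034,0,0,0,-4.5],[-0.0005,-0.0035,0,0,0,-4.5],[-0.0008,-0.0034,0,0,0,-4.5],[-0.0011,-0.0033,0,0,0,-4.5],[-0.0014,-0.0032,0,0,0,-4.5],[-0.0015,-0.0032,0,0,0,-4.5],[-0.0018,-0.0029,0,0,0,-4.5],[-0.0021,-0.0029,0,0,0,-4.5]]
```

```bash
python3 -m handwheel '[[[0.0025,-0.0026,0,0,0,-4.5],[0.0023,-0.0027,0,0,0,-4.5],[0.002,-0.0029,0,0,0,-4.5],[0.0019,-0.003,0,0,0,-4.5],[0.0018,-0.003,0,0,0,-4.5],[0.0016,-0.0031,0,0,0,-4.5],[0.0013,-0.0032,0,0,0,-4.5],[0.0011,-0.0033,0,0,0,-4.5],[0.0008,-0.0034,0,0,0,-4.5],[0.0006,-0.0035,0,0,0,-4.5],[0.0003,-0.0035,0,0,0,-4.5],[0,-0.0035,0,0,0,-4.5],[-0.0003,-0.0034,0,0,0,-4.5],[-0.0005,-0.0035,0,0,0,-4.5],[-0.0008,-0.0034,0,0,0,-4.5],[-0.0011,-0.0033,0,0,0,-4.5],[-0.0014,-0.0032,0,0,0,-4.5],[-0.0015,-0.0032,0,0,0,-4.5],[-0.0018,-0.0029,0,0,0,-4.5],[-0.0021,-0.0029,0,0,0,-4.5]]]'
python3 look.py wrist pics/w3.png; python3 arc.py -4.5 10 .0445
```

```text
time: 7.8
tool_pos: [0.6039, -0.0165, 0.0408]
tool_rot: [0.001, 0.562, 0.827, 0.001]
contact_force: [-0.4, 0.8, 0.6]
gripper_width: 0.003
grasp_force: 0.7
7.8 tcp [ 0.6039 -0.0165  0.0408] toolx [-0.368  0.93  -0.001] tooly [0.93  0.368 0.003] z [ 0.003  0.    -1.   ] j [-0.15  0.19  1.8   0.    1.15 -0.53]
cam [0.577 0.049 0.183] look [ 0.11 -0.27 -0.96]
foot 0.68 [242.4 176.4] [0.5696 0.0106 0.    ]
key 0.87 [308.1 230. ] [ 6.162e-01 -2.000e-04  2.200e-02]
notch 0.85 [327.6 173. ] [0.6109 0.0349 0.031 ]
hub 0.8 [232.7 187.4] [0.5683 0.0109 0.035 ]
lug_a 0.98 [222.4  97.1] [0.549  0.0497 0.031 ]
lug_a 0.57 [244.2 258.3] [ 0.5874 -0.0261  0.031 ]
lug_a 0.49 [483.1 286.9] [0.7221 0.0074 0.031 ]
r,ang 0.0452 -37.5
[[-0.0023,-0.0026,0,0,0,-4.5],[-0.0026,-0.0024,0,0,0,-4.5],[-0.0028,-0.0022,0,0,0,-4.5],[-0.0029,-0.002,0,0,0,-4.5],[-0.0029,-0.0018,0,0,0,-4.5],[-0.0031,-0.0017,0,0,0,-4.5],[-0.0032,-0.0013,0,0,0,-4.5],[-0.0033,-0.0012,0,0,0,-4.5],[-0.0034,-0.0008,0,0,0,-4.5],[-0.0035,-0.0006,0,0,0,-4.5]]
```

View pics/w3.png

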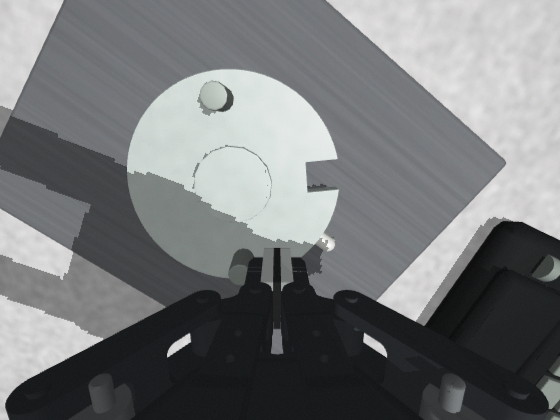

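The push is working. The notch (322,175) now stands at about 27–28°, with the key's outer end at (327,242). About 43° is left, so I'll do 36° of it and then look.

```bash
python3 -m handwheel '[[[-0.0023,-0.0026,0,0,0,-4.5],[-0.0026,-0.0024,0,0,0,-4.5],[-0.0028,-0.0022,0,0,0,-4.5],[-0.0029,-0.002,0,0,0,-4.5],[-0.0029,-0.0018,0,0,0,-4.5],[-0.0031,-0.0017,0,0,0,-4.5],[-0.0032,-0.0013,0,0,0,-4.5],[-0.0033,-0.0012,0,0,0,-4.5],[0,0,0,0,0,0]]]'
python3 look.py wrist pics/w4.png; python3 arc.py -2 6 .0445
```

```text
time: 8.85
tool_pos: [0.5795, -0.0318, 0.0396]
tool_rot: [0.0, 0.789, 0.614, 0.0]
contact_force: [0.8, -0.7, 0.8]
gripper_width: 0.001
grasp_force: 0.6
8.85 tcp [ 0.5795 -0.0318  0.0396] toolx [ 0.245  0.969 -0.   ] tooly [ 0.969 -0.245  0.001] z [ 0.001 -0.    -1.   ] j [-0.18  0.14  1.86 -0.    1.14  0.07]
cam [0.597 0.037 0.181] look [-0.07 -0.28 -0.96]
foot 0.6 [241.2 175. ] [0.5682 0.011  0.    ]
key 0.94 [323.5 184.9] [ 0.6138 -0.0022  0.022 ]
notch 0.66 [328.4 173.1] [0.6165 0.0054 0.031 ]
hub 0.62 [230.  185.2] [0.5669 0.0124 0.035 ]
lug_a 0.9 [244.6 257.3] [ 0.5621 -0.0293  0.031 ]
lug_a 0.77 [225.4  97.8] [0.5762 0.0528 0.031 ]
r,ang 0.0443 -74.2
[[-0.0015,-0.0005,0,0,0,-2],[-0.0015,-0.0004,0,0,0,-2],[-0.0015,-0.0003,0,0,0,-2],[-0.0015,-0.0003,0,0,0,-2],[-0.0016,-0.0002,0,0,0,-2],[-0.0015,-0.0001,0,0,0,-2]]
```

View pics/w4.png

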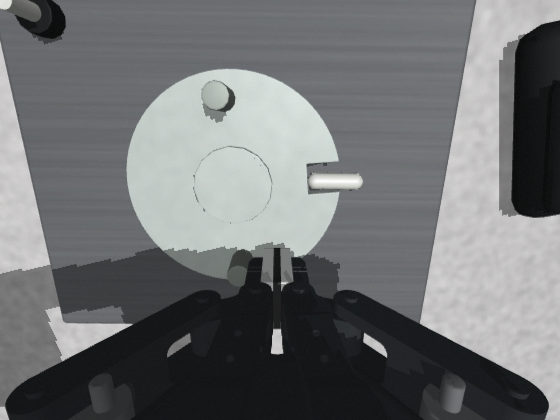

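```bash
python3 - <<'E'
from h import *
H=np.array([.5675,.0115]); i=camera_info("wrist")
im=cv2.imread("pics/w4.png"); g=im.min(2)
roi=np.zeros_like(g); roi[165:200,342:370]=1
v,u=np.nonzero((g>170)&(roi>0)); print("key part",u.mean(),v.mean(),u.max())
def ang(uv,z): p=px2w("wrist",uv,z,info=i)[:2]-H; return p.round(4),np.hypot(*p).round(4),np.degrees(np.arctan2(p[1],p[0])).round(1)
print(ang((u.mean(),v.mean()),.019))
for q in [(307,163),(307,194),(338,161),(340,190),(307,178.5),(339,175.5)]: print(q,ang(q,.031))
# plate long edges (top face z .014): direction
for a,b in [((62,322),(240,323))]:
    A,B=[px2w("wrist",x,.014,info=i) for x in (a,b)]; print(np.degrees(np.arctan2(*(B-A)[1::-1])))
E
```

```text
key part 351.28740157480314 180.9251968503937 362
(array([ 0.0619, -0.0156]), np.float64(0.0639), np.float64(-14.1))
(307, 163) (array([0.0395, 0.0019]), np.float64(0.0396), np.float64(2.8))
(307, 194) (array([ 0.036 , -0.0137]), np.float64(0.0386), np.float64(-20.9))
(338, 161) (array([ 0.0548, -0.0009]), np.float64(0.0548), np.float64(-0.9))
(340, 190) (array([ 0.053 , -0.0158]), np.float64(0.0554), np.float64(-16.6))
(307, 178.5) (array([ 0.0378, -0.0058]), np.float64(0.0382), np.float64(-8.7))
(339, 175.5) (array([ 0.054 , -0.0083]), np.float64(0.0546), np.float64(-8.7))
-14.547128934775994
```

The notch is at about −9° and the key at −14.3°, so I'll push 5.3° more, back the fingertip off the lug and rise for a check.

```bash
python3 -m handwheel '[[[-0.0014,-0.0004,0,0,0,-2],[-0.0014,-0.0004,0,0,0,-2],[-0.0014,-0.0003,0,0,0,-1.5],[0,0,0,0,0,0],[0,0,0,0,0,0],[0.002,0.0003,0,0,0,0],[0.004,0.0007,0,0,0,0],[0,0,0.01,0,0,0],[0,0,0.01,0,0,0],[0,0,0.01,0,0,0],[0,0,0,0,0,0],[0,0,0,0,0,0]]]'
python3 look.py wrist pics/w5.png
```

```text
time: 10.15
tool_pos: [0.5823, -0.032, 0.0711]
tool_rot: [0.001, 0.818, 0.576, 0.001]
contact_force: [-0.7, 0.5, 0.2]
gripper_width: 0.001
grasp_force: 0.0
10.15 tcp [ 0.5823 -0.032   0.0711] toolx [0.337 0.942 0.   ] tooly [ 0.942 -0.337  0.003] z [ 0.003 -0.001 -1.   ] j [-0.18  0.1   1.84 -0.    1.19  0.16]
cam [0.606 0.035 0.213] look [-0.09 -0.27 -0.96]
foot 0.96 [235.  172.2] [0.5666 0.0112 0.    ]
key 0.77 [308.4 172.3] [ 0.6153 -0.0025  0.022 ]
notch 0.8 [308.9 173.7] [ 0.6149 -0.0017  0.031 ]
notch 0.19 [63.7 58.3] [0.5069 0.1055 0.031 ]
notch 0.16 [228.1 180. ] [0.5665 0.0115 0.031 ]
hub 0.82 [231.7 181.9] [0.569  0.0102 0.035 ]
lug_a 0.92 [238.5 243.3] [ 0.5568 -0.0301  0.031 ]
lug_a 0.61 [222.4 107.4] [0.5797 0.0521 0.031 ]
```

View pics/w5.png

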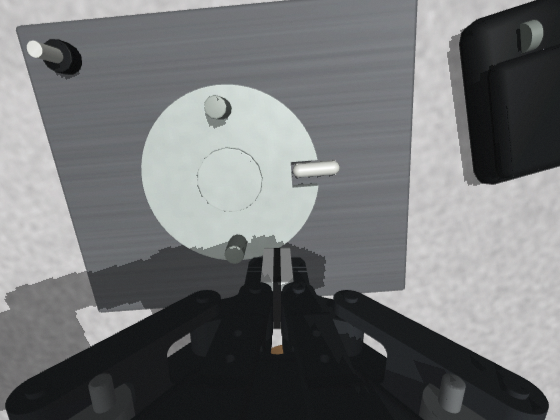

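The key (315,168) lies inside the notch (rows 159–187). After parallax the notch is about 1.5 mm past the key, inside the 3.5 mm tolerance. I'll move over the hub and press.

```bash
python3 -m handwheel '[[[-0.005,0.014,0,0,0,0],[-0.005,0.015,0,0,0,0],[-0.0045,0.014,0,0,0,0],[0,0,-0.012,0,0,0],[0,0,-0.012,0,0,0],[0,0,-0.008,0,0,0],[0,0,0,0,0,0],[0,0,-0.0015,0,0,0],[0,0,-0.0015,0,0,0],[0,0,-0.0015,0,0,0],[0,0,-0.0015,0,0,0],[0,0,0,0,0,0]]]'
python3 -m handwheel '[[[0,0,-0.0015,0,0,0],[0,0,-0.0015,0,0,0],[0,0,-0.0015,0,0,0],[0,0,-0.001,0,0,0],[0,0,0,0,0,0],[0,0,0,0,0,0]]]'
```

```text
time: 11.45
tool_pos: [0.567, 0.0109, 0.0316]
tool_rot: [0.0, 0.818, 0.576, 0.0]
contact_force: [-0.7, -0.5, 1.5]
gripper_width: 0.0
grasp_force: 0.6
time: 11.95
tool_pos: [0.5671, 0.0109, 0.0269]
tool_rot: [0.0, 0.818, 0.576, -0.0]
contact_force: [-3.5, -1.1, 8.2]
gripper_width: 0.005
grasp_force: 4.3
```

```bash
python3 -m handwheel '[[[0,0,-0.001,0,0,0],[0,0,-0.0005,0,0,0],[0,0,0,0,0,0],[0,0,0,0,0,0],[0,0,0,0,0,0]]]'
python3 -m handwheel '[[[0,0,0.005,0,0,0],[0,0,0.01,0,0,0],[0,0,0.02,0,0,0],[-0.005,-0.02,0.03,0,0,0],[-0.01,-0.03,0.02,0,0,0],[0,0,0.02,0,0,0],[0,0,0,0,0,0],[0,0,0,0,0,0]]]'
python3 look.py wrist pics/w6.png 0.008
python3 - <<'E'
from h import *
i=camera_info("wrist"); _,d=grab_frame("wrist"); 
u=pinpoint("wrist","hub")[0]["position"]; c,r=map(int,u)
print("hub z",px2w("wrist",u,depth=float(np.median(d[r-4:r+5,c-4:c+5])),info=i).round(4))
for du in (-1,1): print("plate/disc z",px2w("wrist",(c+du*28,r),depth=float(d[r,c+du*28]),info=i).round(4))
E
```

```text
time: 12.37
tool_pos: [0.5673, 0.0109, 0.0268]
tool_rot: [0.0, 0.817, 0.576, -0.0]
contact_force: [-8.4, -0.4, 17.5]
gripper_width: 0.002
grasp_force: 8.3
time: 13.03
tool_pos: [0.5527, -0.039, 0.1306]
tool_rot: [0.001, 0.818, 0.576, 0.001]
contact_force: [0.0, -0.2, -0.5]
gripper_width: 0.0
grasp_force: 0.0
13.03 tcp [ 0.5527 -0.039   0.1306] toolx [0.337 0.941 0.001] tooly [ 0.941 -0.337  0.003] z [ 0.003 -0.    -1.   ] j [-0.2  -0.03  1.87  0.    1.3   0.14]
cam [0.576 0.028 0.273] look [-0.09 -0.27 -0.96]
foot 0.63 [275.6 145.5] [0.5695 0.0077 0.    ]
key 0.6 [330.1 140.7] [ 0.6136 -0.0022  0.022 ]
notch 0.56 [332.5 140.2] [ 0.6155 -0.0024  0.023 ]
notch 0.28 [485.   83.7] [ 0.7399 -0.0013  0.023 ]
hub 0.63 [273.1 147.2] [0.5678 0.0091 0.027 ]
lug_a 0.75 [269.   89.1] [0.5799 0.0518 0.023 ]
lug_a 0.51 [277.1 193.8] [ 0.5575 -0.0295  0.023 ]Traceback (most recent call last):
  File "<stdin>", line 3, in <module>
IndexError: list index out of range
```

View pics/w6.png

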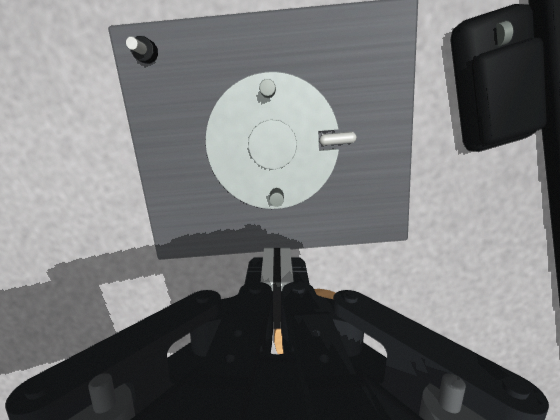

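The key (338,137) fills the notch, and the force rose against a firm stop at z = 0.0268. The disc is seated and the robot is clear, so I'm handing in.

```bash
python3 -c "from plant import job_done; print(job_done())"
```

```text
the job is handed in; nothing more can be done
None
```

I turned the disc until its notch stood over the key and pressed it down to a firm stop (fingertip at 26.8 mm, 17.5 N), with the arm clear of everything, and handed the job in at about 13 s; the hand-in returned no verdict.

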